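# Push the paint pans through the gate into the slot

## Task

Push the three paint pans (the jar lids on the plywood deck) with the fingertips, one at a time, through the narrow gate so that each drops into the slot behind it; the next pan stays back from the gate until the one before has dropped. Only push them along the deck: do not pick any of them up. Leave the small bottle, the clay morel and the little stoneware jar standing where they are.

Things in the scene. Friction and masses are not known exactly. Their poses are not given: they have to be found in the camera images.
- tray: Plywood deck on legs, fixed to the table over the paint clutter. x runs from its open near end to the gate and slot, y left of that, z up; origin on the table top. Deck: x -120..78 mm, y -110..110 mm, top 100 mm high, no rim at the near end and sides. A dark wall at x 70..78 mm, 20 mm above the deck, spans it save for one opening, the gate; behind that lies the slot.
- gate (a point): Middle of the gate at deck height (tray x 74 mm, y 0); same axes as the tray: pass it along +x. The opening is 60 mm wide (y -30..30 mm) between 8 mm thick brass-nosed cheeks 20 mm high; only one pan fits through at a time.
- slot (a point): Middle of the slot's opening, on its floor (tray x 118 mm, y 0, z 6 mm); axes as the tray. The opening is 80 mm long (x), 100 mm wide (y); grey floor 94 mm below the deck, going on 46 mm under it; dark walls 20 mm above the deck. Its near edge, the deck's end, lies 40 mm before this point, at the gate's far face; a pan tips over it and drops once its middle has passed it.
- pan_white: Black-rimmed jar lid with off-white paint in it, 50 mm across, 10 mm high, 20 g, lying open side up on the deck; slides freely. Origin at the centre of its underside, z up.
- pan_blue_1: Dark-rimmed jar lid with pale blue paint in it, 40 mm across, 10 mm high, 20 g, lying open side up on the deck; slides freely. Origin at the centre of its underside, z up.
- pan_blue_2: A second lid just like pan_blue_1 (40 mm across, 10 mm high). Origin at the centre of its underside, z up.
- bottle: Bystander: small cream bottle with white cap, 38 mm across, 59 mm high, loose, standing on the deck in one of the corners beside the gate. Origin at the centre of its underside, z up.
- morel: Bystander: brown glazed clay morel, 36 mm across, 36 mm high, loose, standing on the deck in the other corner beside the gate. Origin at the centre of its underside, z up.
- jar: Bystander: small round stoneware jar, cream above and brown below, 54 mm across, 44 mm high, loose, standing on the table to the left of the tray. Origin at the centre of its underside, z up.

How it is judged:
By the outcome, as a careful person would: the job done as asked, in the order asked, and still so for the second after the job is handed in, with the robot touching nothing.
It also fails if it takes over 61 s, if anything falls off the work surface, if the arm or the gripper's body presses on something with over 40 N, if the wrist force passes 120 N, or if a joint passes its speed limit or range.

## Robot

A 6-joint arm with a two-finger parallel gripper is mounted at the origin on a cart in front of the work surface, level with it; the furniture and walls round the work are solid. World frame = base frame: x ahead of the robot, y to its left, z up, the work surface at z = 0. Lengths are in mm, angles in rad, forces in N, time in s.
With the tool pointing down it reaches from about 275 to 750 mm from the base axis. Payload 10.2 kg.
Tool frame: the origin (TCP) lies midway between the tips of the shut fingers; the grasp point (between the pads) lies 19 mm behind it; z points along the fingers, y is the line along which they close (so a half turn about z gives the same grasp; the last joint's range is limited). The gripper opens to 85 mm and grips with 20 to 120 N. Pads are 22 mm wide; open, the fingers measure 114 mm over their backs; the gripper's body (76 mm by 85 mm) begins 54 mm behind the grasp point. The pads swing forward as they close: fully open they stand 13 mm farther back than shut.
Start: joints at [-1.469, 0.313, 1.498, -0, 1.331, -0.223], TCP at [167.525, -497.561, 231.294] pointing down, gripper open.
Joint ranges: [-2.94, 2.94], [-0.97, 2.17], [0.19, 2.56], [-1.23, 4.37], [0.02, 3.11], [-2.88, 2.88]. Speed limits (rad/s): [2.39, 2.39, 3.01, 3.14, 3.14, 3.14].

## Interface

Orientations are given as a unit quaternion [w, x, y, z].
In Python, from rig import ctrl gives the robot as it stands.
- The arm moves only by the tool send_rows, never from a script. Its argument "targets" is a list of rows, each a list of 7 numbers: the closure, from -1 (fully open) to 1 (shut), so that 0 is half open, then the shift along the tool's x, y, z in m, then the turn, a rotation vector about the tool's x, y, z in rad. In form: [[claw, dx, dy, dz, ax, ay, az], ...]. A call has exactly 10 rows; each row shifts and turns the commanded pose from where the row before left it, along the tool's axes as they then stand; what a row does not reach is not made up. A row lasts 1/8 s, in which the tool goes at most 62.5 mm and 10.7 degrees, less where a joint would pass 70% of its speed; a pose out of reach is approached as far as the arm can. A call with a gripper value outside its range is refused whole. The fingers move at their own pace and stop on an object; "squeeze" is the grip in N (left out, the last holds). Time passes only in rows, so rows that do not move let the fingers close, or fill a call up. It gives the time, the measured TCP pose, the force, the opening and the grip force at its end, in the units of the state.
- ctrl.sense(): the state, without advancing time (a new reading comes with each control period).
- ctrl.capture(name): name is "scene" or "top"; returns a dict with "img" (480x640x3 uint8, red, green, blue), "camera_matrix" (3x3 intrinsics, pixels), "R" (3x3) and "t" (3): a world point X has camera coordinates R X + t. Camera axes: x right, y down, z forward; pixel columns grow to the right and rows downward; lengths in mm; the calibration is good to about 2 mm. A picture is of the moment at which its call begins. There is no depth.
- ctrl.finish_job(): hands the job in; it is judged then, once.
Trained networks look in a picture, given as the dict that the camera call returned (one of the last four; its "shot" number tells which), for a name from the list of things; names that differ only in an ending like _2 or _b are one class to them, and where a whole thing is asked for, a point or a joint stands for the part that bears it (a point fixed in the world has none). Each returns a list of dicts, best first, with "score" (0 to 1); they miss things now and then, are a little off and sometimes report something else, mostly with a low value. They report only what shows in the picture. A call takes as long as a camera call.
- ctrl.boxes_of(query, picture): "extent" ([left, top, width, height] in pixels, round what is visible of it).
- ctrl.landmark_of(query, picture): "point" ([column, row] in pixels: a listed point, or the origin of a listed thing).
The state is a dict: "time_s": time; "joints": joint angles; "dq": joint speeds; "tau": joint torques, N m; "eef_pos": TCP position; "ee_rot": TCP orientation; "force": force on the tool from outside, world axes, zero at the start; "wrist_torque": the same for the moment, N m; "grip_width": opening from 0.0 (shut) to 1.0 (fully open); "grip_force": force on a finger pad.
Only numpy, scipy, OpenCV 4.12 (cv2) and the standard library are available. Lean on these libraries where they do the work, as an engineer would, in place of code of your own. Each camera call takes 0.05 s, during which the arm holds its last target. There are 200 camera calls.

## Working session

There is one attempt and no reset: what is moved stays moved. The work goes in short steps, Python scripts to look and compute and a tool call to move; the robot and the scene stay as the last step left them, time stands still between calls to the robot, and variables do not carry over. Pictures are saved under pics/ and viewed, at most 10 in all, crops included, and the job is handed in when it is done.

Besides the shell and the picture viewer there is one more tool, called after ">>>" in YAML: its name, and indented under it one key for each argument. send_rows: Moves the arm, as the interface text tells. Its arguments: {"type":"object","properties":{"targets":{"type":"array"},"squeeze":{"type":"number"}},"required":["targets"]}

```bash
mkdir -p pics
cat > h.py <<'E'
import numpy as np, cv2
from rig import ctrl
def ray(p,px):
    d=p["R"].T@np.linalg.solve(p["camera_matrix"],np.array([px[0],px[1],1.])); o=-p["R"].T@p["t"]; return o,d
def at(p,px,z):
    o,d=ray(p,px); return (o+d*(z-o[2])/d[2])
def proj(p,X):
    c=p["R"]@np.array(X,float)+p["t"]; c=p["camera_matrix"]@c; return c[:2]/c[2]
Z=dict(gate=100,slot=6,pan_white=100,pan_blue_1=100,bottle=100,morel=100,jar=0,tray=0)
E
python3 - <<'E'
from h import *
s=ctrl.sense();print(s["time_s"],s["ee_rot"],s["eef_pos"],s["force"])
for n in("top","scene"):
    p=ctrl.capture(n);cv2.imwrite(f"pics/{n}0.png",p["img"][...,::-1]);print(n,-p["R"].T@p["t"])
    for q,z in Z.items():
        for r in ctrl.landmark_of(q,p)[:3]:print(q,round(r["score"],2),np.round(r["point"]),np.round(at(p,r["point"],z),1))
E
```

```text
0.0 [-6.40235016e-04  9.86841921e-01  1.61686770e-01  2.95960591e-05] [ 167.50814944 -497.284959    230.73903513] [-0.61392498  0.37603233 -0.38130182]
top [490.40744911  93.60812451 940.06610364]
gate 0.88 [348. 201.] [664.4  10.6 100. ]
slot 0.92 [342. 188.] [710.5  13.2   6. ]
pan_white 0.66 [394. 284.] [514.8 -64.4 100. ]
pan_blue_1 0.83 [319. 302.] [488.1  67.7 100. ]
pan_blue_1 0.64 [350. 247.] [582.    9.6 100. ]
morel 0.87 [299. 225.] [622.8  98.  100. ]
jar 0.78 [208. 329.] [444.1 275.9   0. ]
tray 0.94 [347. 252.] [584.2   6.    0. ]
scene [ 289.5751169  -532.49790805  732.02001544]
gate 0.57 [397. 264.] [668.6   4.8 100. ]
pan_white 0.9 [320. 328.] [508.7 -62.8 100. ]
pan_blue_1 0.92 [346. 277.] [583.4  11.  100. ]
pan_blue_1 0.81 [274. 272.] [489.5  64.6 100. ]
bottle 0.84 [398. 308.] [624.6 -75.  100. ]
morel 0.82 [340. 239.] [612.8  90.3 100. ]
morel 0.38 [398. 260.] [673.1  10.5 100. ]
jar 0.77 [217. 238.] [458.4 285.    0. ]
tray 0.77 [351. 320.] [595.3   7.6   0. ]
```

View pics/top0.png

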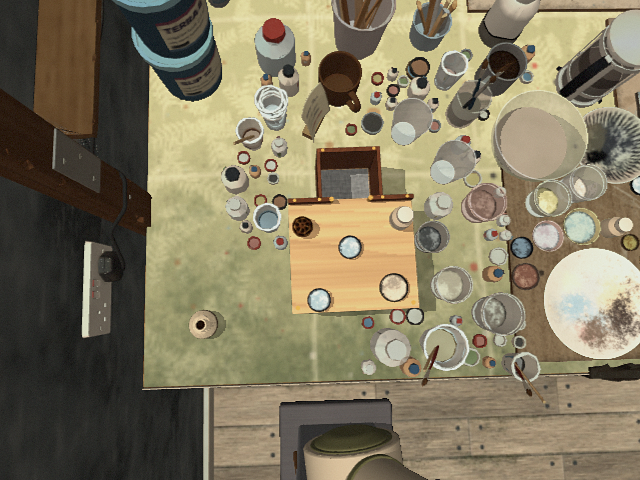

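View pics/scene0.png

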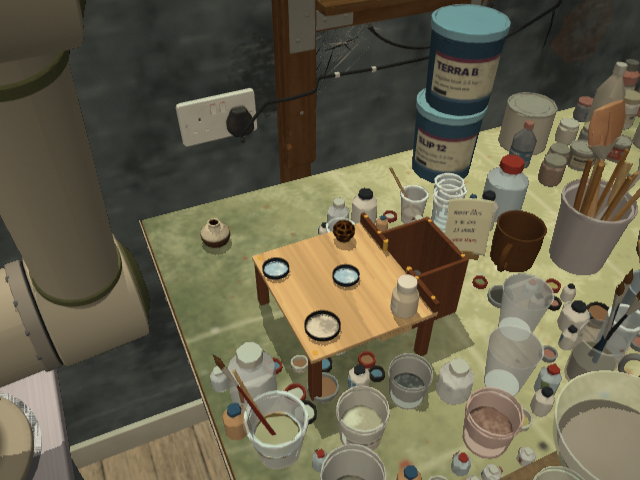

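The top view shows the deck spanning about (289–418, 200–313). One blue pan is at (350,247), the other at (319,300), and the white pan at (394,287). The bottle is at (402,215), the morel at (302,226), and the jar is off to the left on the table. I'll fit the deck frame next.

```bash
cat >> h.py <<'E'
def rect(p,x0=440,x1=700,y0=-140,y1=150,s=3,z=100):
    # image in which col=(x-x0)*s,row=(y-y0)*s on plane z
    c=np.float32([[x0,y0],[x1,y0],[x1,y1],[x0,y1]])
    src=np.float32([proj(p,[*q,z]) for q in c]); dst=(c-[x0,y0]).astype(np.float32)*s
    return cv2.warpPerspective(p["img"],cv2.getPerspectiveTransform(src,dst),(int((x1-x0)*s),int((y1-y0)*s)))
E
python3 - <<'E'
from h import *
for n in("top","scene"):
    p=ctrl.capture(n); im=rect(p); hsv=cv2.cvtColor(im,cv2.COLOR_RGB2HSV)
    m=cv2.inRange(hsv,(9,70,150),(19,255,255)); m=cv2.morphologyEx(m,cv2.MORPH_OPEN,np.ones((7,7)))
    c=max(cv2.findContours(m,cv2.RETR_EXTERNAL,cv2.CHAIN_APPROX_NONE)[0],key=cv2.contourArea)
    r=cv2.minAreaRect(c);print(n,np.round(cv2.boxPoints(r)/3+[440,-140],1),np.array(r[1])/3,r[2])
    cv2.drawContours(im,[c],-1,(255,0,0),2);cv2.imwrite(f"pics/r{n}.png",cv2.resize(im[...,::-1],(390,435)))
    # pan rims at z=110
    for q in("pan_white","pan_blue_1"):
        for b in ctrl.boxes_of(q,p)[:2]:
            e=b["extent"];print(q,round(b["score"],2),np.round(e),np.round(at(p,[e[0]+e[2]/2,e[1]+e[3]/2],106),1))
cv2.imwrite("pics/rect.png",np.hstack([cv2.imread("pics/rtop.png"),cv2.imread("pics/rscene.png")]))
E
```

```text
top [[ 469.9  114.7]
 [ 473.5 -105.1]
 [ 671.3 -101.9]
 [ 667.7  117.9]] [197.83335368 219.83805339] 0.9453892707824707
pan_white 0.63 [382. 276.  26.  26.] [507.2 -63.1 106. ]
pan_blue_1 0.9 [342. 237.  18.  21.] [580.2   9.9 106. ]
pan_blue_1 0.67 [308. 289.  24.  27.] [487.8  66.3 106. ]
scene [[ 470.2  112.5]
 [ 474.8 -108. ]
 [ 671.8 -103.9]
 [ 667.2  116.6]] [197.07495117 220.54075114] 1.181188941001892
pan_white 0.85 [306. 310.  35.  31.] [512.8 -63.7 106. ]
pan_white 0.48 [260. 257.  24.  17.] [490.2  72.3 106. ]
pan_blue_1 0.81 [258. 256.  30.  21.] [490.4  70.4 106. ]
pan_blue_1 0.69 [332. 263.  29.  26.] [582.6   8.3 106. ]
```

View pics/rect.png

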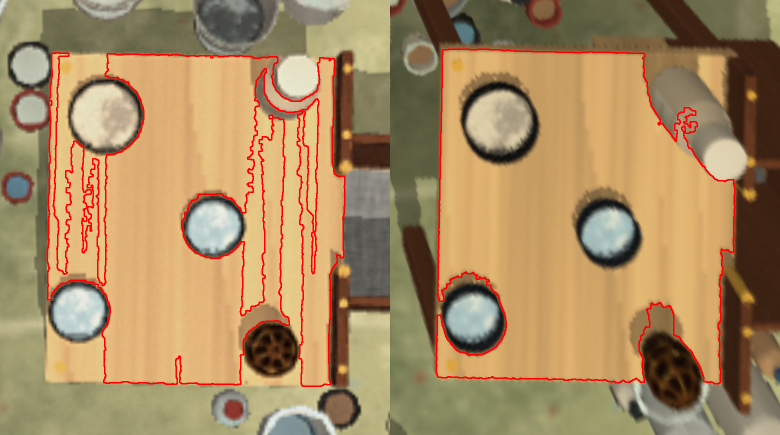

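The rectified views agree: the deck yaw is about 0.018 rad, and the gate line passes through (472, 3.5) and (669, 7.3). The pans sit at (582, 9.5), (510, -63) and (491, 66). I'll push with partly closed fingers used as a cradle, with the tool x axis along the push.

>>> send_rows:
  targets:
    - [0.5,0,0,-0.025,0,0,0.1535]
    - [0.5,0,0,-0.025,0,0,0.1535]
    - [0.5,0.0315,-0.0415,0,0,0,0]
    - [0.5,0.0315,-0.0415,0,0,0,0]
    - [0.5,0.0315,-0.0415,0,0,0,0]
    - [0.5,0.0315,-0.0415,0,0,0,0]
    - [0.5,0.0315,-0.0415,0,0,0,0]
    - [0.5,0.0315,-0.0415,0,0,0,0]
    - [0.5,0.0315,-0.0415,0,0,0,0]
    - [0.5,0.0315,-0.0415,0,0,0,0]

```text
time_s: 2.45
eef_pos: [414.4, -159.6, 281.5]
ee_rot: [0.0, 1.0, 0.009, 0.0]
force: [-0.1, -1.8, -0.2]
grip_width: 0.248
grip_force: 0.0
```

>>> send_rows:
  targets:
    - [0.5,0.0315,-0.0415,0,0,0,0]
    - [0.5,0.0315,-0.0415,0,0,0,0]
    - [0.5,0.0315,-0.0415,0,0,0,0]
    - [0.5,0.0315,-0.0415,0,0,0,0]
    - [0.5,0,0,0.05,0,0,0]
    - [0.5,0,0,0.05,0,0,0]
    - [0.5,0,0,0.03,0,0,0]
    - [0.5,0,0,0,0,0,0]
    - [0.5,0,0,0,0,0,0]
    - [0.5,0,0,0,0,0,0]

```text
time_s: 3.7
eef_pos: [537.3, 6.9, 152.8]
ee_rot: [0.0, 1.0, 0.009, 0.001]
force: [0.0, -0.6, 0.1]
grip_width: 0.252
grip_force: 0.0
```

>>> send_rows:
  targets:
    - [0.5,0,0.0015,0.02,0,0,0]
    - [0.5,0,0,0.015,0,0,0]
    - [0.5,0,0,0.008,0,0,0]
    - [0.5,0,0,0.004,0,0,0]
    - [0.5,0,0,0.002,0,0,0]
    - [0.5,0,0,0.0,0,0,0]
    - [0.5,0,0,0,0,0,0]
    - [0.5,0,0,0,0,0,0]
    - [0.5,0,0,0,0,0,0]
    - [0.5,0,0,0,0,0,0]

```text
time_s: 4.95
eef_pos: [536.6, 5.6, 102.3]
ee_rot: [0.0, 1.0, 0.009, 0.0]
force: [-0.6, -0.0, 0.6]
grip_width: 0.249
grip_force: 0.0
```

Run:
```python
from h import *
p=ctrl.capture("scene");cv2.imwrite("pics/a.png",cv2.resize(p["img"][200:360,230:450,::-1],None,fx=3.5,fy=3.5,interpolation=cv2.INTER_CUBIC))
```

```text
(no output)
```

View pics/a.png

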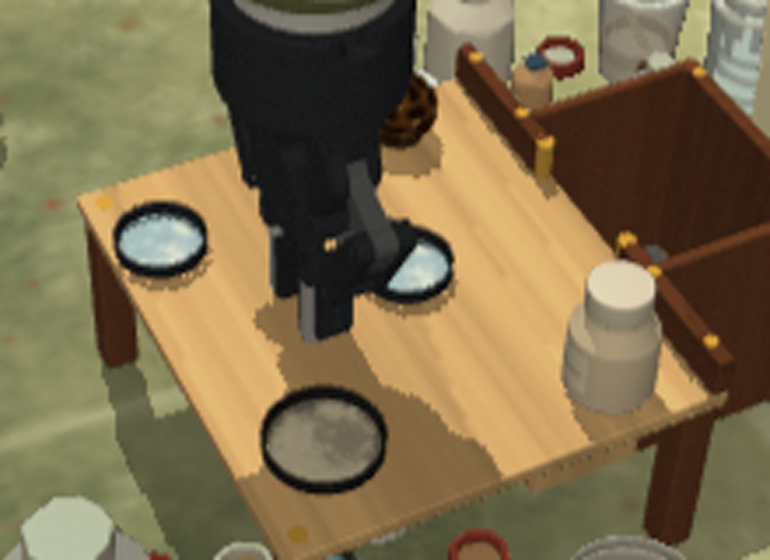

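The fingers sit just behind the first pan, clear of the others. I'll lower slightly and push.

>>> send_rows:
  targets:
    - [0.5,0,0,0.0015,0,0,0]
    - [0.5,0.006,0,0,0,0,0]
    - [0.5,0.008,0,0,0,0,0]
    - [0.5,0.009,0,0,0,0,0]
    - [0.5,0.009,0,0,0,0,0]
    - [0.5,0.009,0,0,0,0,0]
    - [0.5,0.009,0,0,0,0,0]
    - [0.5,0.008,0,0,0,0,0]
    - [0.5,0.006,0,0,0,0,0]
    - [0.5,0.004,0,0,0,0,0]

```text
time_s: 6.25
eef_pos: [604.9, 6.8, 100.8]
ee_rot: [-0.0, 1.0, 0.009, -0.0]
force: [0.3, 0.3, 0.1]
grip_width: 0.252
grip_force: 0.1
```

Run:
```python
from h import *
p=ctrl.capture("scene");cv2.imwrite("pics/b.png",cv2.resize(p["img"][200:360,230:490,::-1],None,fx=3,fy=3,interpolation=cv2.INTER_CUBIC))
for q in("pan_blue_1","pan_white","gate"):
  for r in ctrl.landmark_of(q,p)[:3]:print(q,round(r["score"],2),np.round(at(p,r["point"],100),1))
```

```text
pan_blue_1 0.85 [492.6  64.6 100. ]
pan_blue_1 0.56 [633.5   7.7 100. ]
pan_white 0.83 [516.  -60.9 100. ]
gate 0.7 [665.2   2.7 100. ]
```

View pics/b.png

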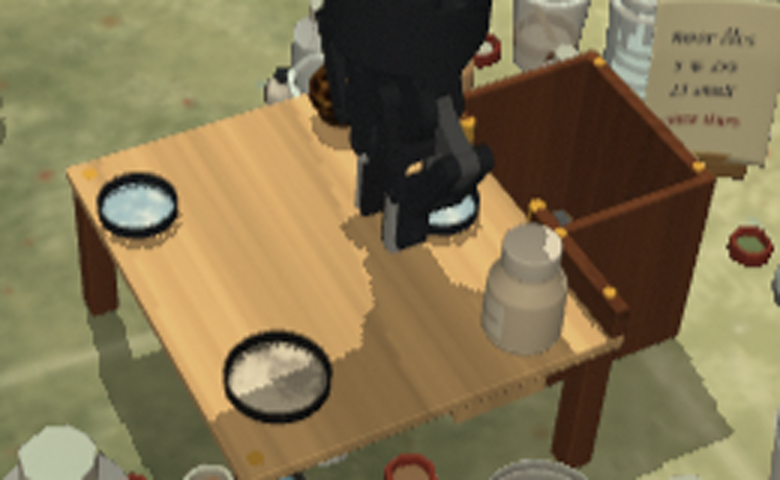

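The pan is cradled at about (633, 7.7), right on the gate line. I'll carry on through the gate.

>>> send_rows:
  targets:
    - [0.5,0.005,0,0,0,0,0]
    - [0.5,0.007,0,0,0,0,0]
    - [0.5,0.008,0,0,0,0,0]
    - [0.5,0.008,0,0,0,0,0]
    - [0.5,0.008,0,0,0,0,0]
    - [0.5,0.008,0,0,0,0,0]
    - [0.5,0.006,0,0,0,0,0]
    - [0.5,0,0,0,0,0,0]
    - [0.5,0,0,0,0,0,0]
    - [0.5,-0.02,0,0,0,0,0]

```text
time_s: 7.7
eef_pos: [634.7, 7.3, 100.6]
ee_rot: [0.0, 1.0, 0.009, 0.0]
force: [-0.0, 0.2, -0.9]
grip_width: 0.249
grip_force: 0.0
```

>>> send_rows:
  targets:
    - [0.5,-0.03,0,-0.01,0,0,0]
    - [0.5,-0.03,0,-0.05,0,0,0]
    - [0.5,-0.01,0,-0.05,0,0,0]
    - [0.5,-0.03,0.01,0,0,0,0]
    - [0.5,-0.03,0.01,0,0,0,-0.15]
    - [0.5,-0.02,0.01,0,0,0,-0.15]
    - [0.5,-0.02,0.01,0,0,0,-0.15]
    - [0.5,0,0.01,0,0,0,-0.15]
    - [0.5,0,0,0,0,0,0]
    - [0.5,0,0,0,0,0,0]

```text
time_s: 8.95
eef_pos: [475.4, -52.5, 210.8]
ee_rot: [-0.0, 0.953, 0.303, -0.0]
force: [-0.6, -0.3, -0.5]
grip_width: 0.251
grip_force: 0.0
```

Run:
```python
from h import *
p=ctrl.capture("top");a=cv2.resize(p["img"][130:330,270:430,::-1],None,fx=2.4,fy=2.4)
for q in("pan_blue_1","pan_white","gate"):
  for r in ctrl.landmark_of(q,p)[:3]:print(q,round(r["score"],2),np.round(r["point"]),np.round(at(p,r["point"],100),1))
p=ctrl.capture("scene");b=cv2.resize(p["img"][200:360,230:390+100,::-1],None,fx=1.5,fy=1.5)
c=np.zeros((480,790,3),np.uint8);c[:,:384]=a;c[:240,390:780]=b;cv2.imwrite("pics/c.png",c)
for q in("pan_blue_1","pan_white","gate"):
  for r in ctrl.landmark_of(q,p)[:3]:print(q,round(r["score"],2),np.round(r["point"]),np.round(at(p,r["point"],100),1))
```

```text
pan_blue_1 0.9 [320. 304.] [485.7  65.7 100. ]
pan_white 0.42 [394. 288.] [509.2 -64.3 100. ]
pan_white 0.39 [346. 202.] [661.6  14.1 100. ]
gate 0.86 [349. 203.] [660.8   9.7 100. ]
gate 0.2 [349. 252.] [574.2  12.2 100. ]
pan_blue_1 0.81 [275. 270.] [493.6  68.1 100. ]
pan_white 0.97 [324. 328.] [513.6 -63.9 100. ]
gate 0.57 [396. 264.] [666.9   5.  100. ]
```

View pics/c.png

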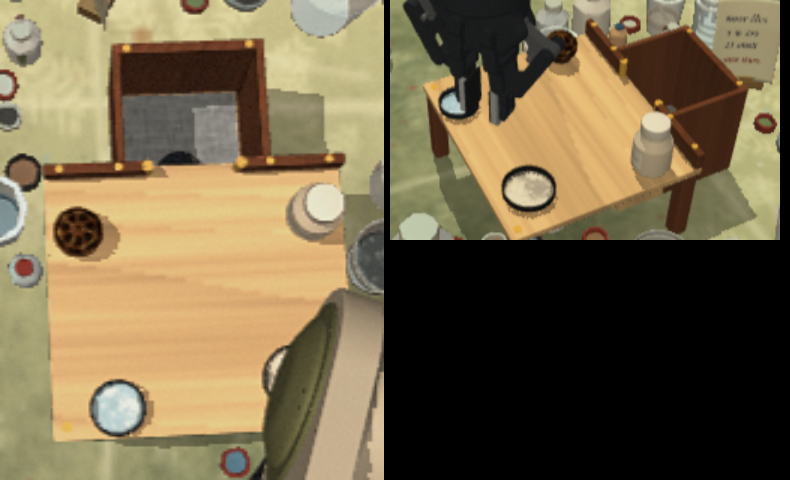

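The first pan is in the slot; its dark rim shows at (180,157) in the crop, and everything else is unmoved. White pan next: I'll approach it diagonally from behind at yaw 0.8.

>>> send_rows:
  targets:
    - [0.5,-0.0115,0.019,0,0,0,0]
    - [0.5,-0.011,0.019,0,0,0,0]
    - [0.5,0,0,0,0,0,-0.092]
    - [0.5,0,0,0,0,0,-0.092]
    - [0.5,0,0,0.04,0,0,0]
    - [0.5,0,0,0.04,0,0,0]
    - [0.5,0,0,0,0,0,0]
    - [0.5,0,0,0,0,0,0]
    - [0.5,0,0,0,0,0,0]
    - [0.5,0,0,0,0,0,0]

```text
time_s: 10.6
eef_pos: [479.6, -97.0, 131.7]
ee_rot: [0.001, 0.921, 0.39, 0.001]
force: [-0.8, 0.4, -0.4]
grip_width: 0.251
grip_force: 0.0
```

Run:
```python
from h import *
p=ctrl.capture("scene");s=ctrl.sense();print(s["eef_pos"],s["ee_rot"])
cv2.imwrite("pics/d.png",cv2.resize(p["img"][200:400,200:440,::-1],None,fx=2.5,fy=2.5))
for q in("pan_white","pan_blue_1","bottle"):
  for r in ctrl.landmark_of(q,p)[:1]:print(q,round(r["score"],2),np.round(at(p,r["point"],100),1))
```

```text
[479.51584036 -96.98936738 131.51880417] [4.90153506e-04 9.20707827e-01 3.90252067e-01 4.26227176e-04]
pan_white 0.7 [512.2 -62.3 100. ]
pan_blue_1 0.59 [495.6  67.7 100. ]
bottle 0.96 [629.4 -76.7 100. ]
```

View pics/d.png

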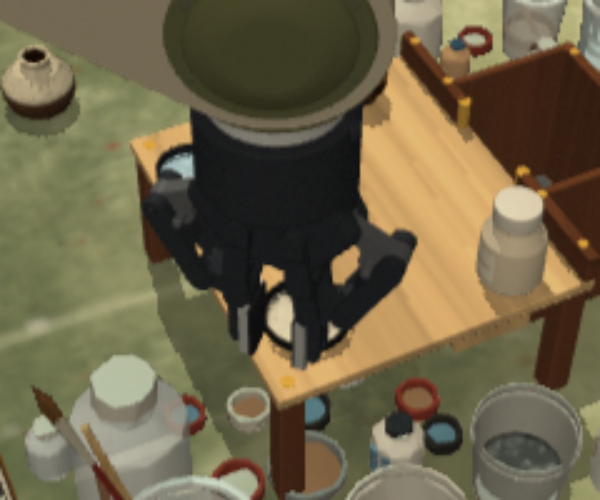

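The fingers sit right behind the white pan. I'll descend and push diagonally.

>>> send_rows:
  targets:
    - [0.5,0,0,0.015,0,0,0]
    - [0.5,0,0,0.011,0,0,0]
    - [0.5,0,0,0.0045,0,0,0]
    - [0.5,0.006,0,0,0,0,0]
    - [0.5,0.008,0,0,0,0,0]
    - [0.5,0.008,0,0,0,0,0]
    - [0.5,0.008,0,0,0,0,0]
    - [0.5,0.008,0,0,0,0,0]
    - [0.5,0.008,0,0,0,0,0]
    - [0.5,0.004,0,0,0,0,0]

```text
time_s: 12.05
eef_pos: [514.3, -60.5, 100.3]
ee_rot: [-0.0, 0.921, 0.39, -0.0]
force: [0.5, -0.1, 0.3]
grip_width: 0.249
grip_force: 0.1
```

Run:
```python
from h import *
p=ctrl.capture("scene");s=ctrl.sense();print(s["eef_pos"],s["ee_rot"])
for q in("pan_white","pan_blue_1"):
  for r in ctrl.landmark_of(q,p)[:2]:print(q,round(r["score"],2),np.round(at(p,r["point"],100),1))
h=.8;e=s["eef_pos"][:2];P=e+33.7*np.array([np.cos(h),np.sin(h)]);print("P",P)
L=max(0,(4-17.4-P[1])/np.sin(h));print("straight",L)
P=P+L*np.array([np.cos(h),np.sin(h)]);T=P-33.7*np.array([np.cos(h),np.sin(h)])
for i in range(10):
    g=h-.078;P=P+4.7*np.array([np.cos(h-.039),np.sin(h-.039)]);N=P-33.7*np.array([np.cos(g),np.sin(g)]);d=N-T
    print(np.round([d@[np.cos(h),np.sin(h)],d@[np.sin(h),-np.cos(h)]],1),P,N);h=g;T=N
```

```text
[514.45390455 -60.39691382 100.29266878] [-1.48612998e-06  9.20633938e-01  3.90426872e-01  9.58028403e-05]
pan_white 0.69 [540.1 -34.7 100. ]
pan_blue_1 0.7 [493.8  69.2 100. ]
P [537.93292065 -36.22201356]
straight 31.81406535538665
[ 4.8 -2.4] [563.50148305 -10.1586641 ] [538.21012315 -32.43055477]
[ 4.8 -2.4] [567.14719242  -7.19238643] [540.19728335 -27.42583402]
[ 4.8 -2.4] [571.01295228  -4.51920467] [542.56837418 -22.59117128]
[ 4.8 -2.4] [575.07525527  -2.15537422] [545.30897724 -17.95596573]
[ 4.8 -2.4] [ 5.79309399e+02 -1.15269329e-01] [548.40242714 -13.54840368]
[ 4.8 -2.4] [583.68963561   1.58870429] [551.82991289  -9.39528714]
[ 4.8 -2.4] [588.18932964   2.94618492] [555.57059221  -5.52187086]
[ 4.8 -2.4] [592.78111869   3.94891783] [559.60171837  -1.95170875]
[ 4.8 -2.4] [597.43708049   4.59080549] [563.89877841   1.29348932]
[ 4.8 -2.4] [602.12890251   4.86794464] [568.43564229   4.19398957]
```

>>> send_rows:
  targets:
    - [0.5,0.008,0,0,0,0,0]
    - [0.5,0.008,0,0,0,0,0]
    - [0.5,0.008,0,0,0,0,0]
    - [0.5,0.008,0,0,0,0,0]
    - [0.5,0.0048,-0.0024,0,0,0,0.078]
    - [0.5,0.0048,-0.0024,0,0,0,0.078]
    - [0.5,0.0048,-0.0024,0,0,0,0.078]
    - [0.5,0.0048,-0.0024,0,0,0,0.078]
    - [0.5,0.0048,-0.0024,0,0,0,0.078]
    - [0.5,0.0048,-0.0024,0,0,0,0.078]

```text
time_s: 13.45
eef_pos: [551.9, -9.4, 100.2]
ee_rot: [-0.0, 0.986, 0.165, -0.0]
force: [0.5, -0.1, 0.8]
grip_width: 0.246
grip_force: 0.1
```

```bash
cat > st.py <<'E'
from h import *
s=ctrl.sense();e=s["eef_pos"];w,x,y,z=s["ee_rot"];a=2*np.arctan2(y,x);print("t",s["time_s"],np.round(e,1),"yaw",round(a,3))
for n in("scene","top"):
  p=ctrl.capture(n)
  for q in("pan_white","pan_blue_1"):
    for r in ctrl.landmark_of(q,p)[:2]:
      P=at(p,r["point"],100);d=(P-e)[:2]
      print(n,q,round(r["score"],2),np.round(P,1),"tool",np.round([d@[np.cos(a),np.sin(a)],d@[np.sin(a),-np.cos(a)]],1))
E
python3 st.py
```

```text
t 13.45 [551.9  -9.4 100.2] yaw 0.331
scene pan_blue_1 0.78 [490.3  65.7 100. ] tool [-33.8 -91.1]
top pan_blue_1 0.8 [489.4  64.2 100. ] tool [-35.1 -90. ]
top pan_blue_1 0.42 [660.1  13.4 100. ] tool [109.8  13.6]
```

>>> send_rows:
  targets:
    - [0.5,0.0048,-0.0024,0,0,0,0.078]
    - [0.5,0.0048,-0.0024,0,0,0,0.078]
    - [0.5,0.0048,-0.0024,0,0,0,0.078]
    - [0.5,0.0048,-0.0024,0,0,0,0.078]
    - [0.5,0.006,0,0,0,0,0]
    - [0.5,0.006,0,0,0,0,0]
    - [0.5,0.006,0,0,0,0,0]
    - [0.5,0.005,0,0,0,0,0]
    - [0.5,0,0,0,0,0,0]
    - [0.5,0,0,0,0,0,0]

```text
time_s: 15.0
eef_pos: [591.1, 4.0, 100.3]
ee_rot: [-0.0, 1.0, 0.011, -0.0]
force: [-0.3, 0.5, -0.3]
grip_width: 0.249
grip_force: 0.0
```

```bash
python3 st.py
python3 - <<'E'
from h import *
a=cv2.resize(ctrl.capture("top")["img"][180:320,280:430,::-1],None,fx=2.6,fy=2.6)
b=cv2.resize(ctrl.capture("scene")["img"][220:360,280:430,::-1],None,fx=2.6,fy=2.6)
cv2.imwrite("pics/e.png",np.hstack([a,b]))
E
```

```text
t 15.0 [591.1   4.  100.3] yaw 0.022
scene pan_white 0.59 [626.2   6.1 100. ] tool [35.2 -1.3]
scene pan_blue_1 0.75 [490.5  68.4 100. ] tool [-99.1 -66.5]
top pan_blue_1 0.63 [485.4  67.1 100. ] tool [-104.3  -65.4]
```

View pics/e.png

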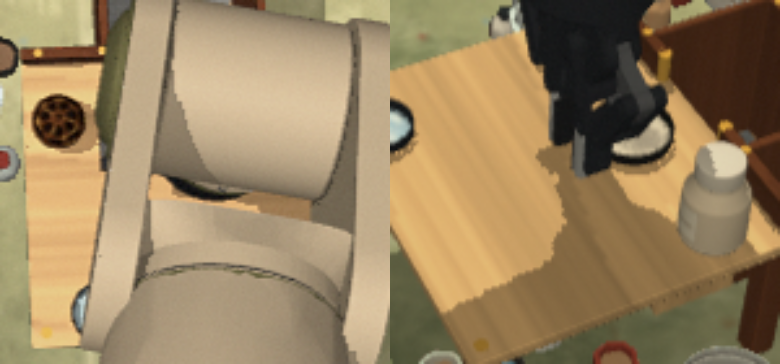

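The white pan is at about (625, 5), in line with the gate. Pushing it through.

>>> send_rows:
  targets:
    - [0.5,0.005,-0.0005,0,0,0,0]
    - [0.5,0.007,-0.0005,0,0,0,0]
    - [0.5,0.007,-0.0005,0,0,0,0]
    - [0.5,0.007,0,0,0,0,0]
    - [0.5,0.008,0,0,0,0,0]
    - [0.5,0.008,0,0,0,0,0]
    - [0.5,0.008,0,0,0,0,0]
    - [0.5,0.006,0,0,0,0,0]
    - [0.5,0.002,0,0,0,0,0]
    - [0.5,0,0,0,0,0,0]

```text
time_s: 16.65
eef_pos: [649.1, 6.8, 100.2]
ee_rot: [-0.0, 1.0, 0.011, -0.0]
force: [-0.6, 0.2, 0.2]
grip_width: 0.25
grip_force: 0.0
```

```bash
python3 st.py
```

```text
t 16.65 [649.1   6.8 100.2] yaw 0.022
scene pan_blue_1 0.59 [495.   71.5 100. ] tool [-152.7  -68.1]
top pan_blue_1 0.5 [488.6  67.5 100. ] tool [-159.2  -64.3]
```

The white pan is off the deck. Retreating and going round behind the last blue pan.

>>> send_rows:
  targets:
    - [0.5,-0.02,0,0,0,0,0]
    - [0.5,-0.02,0,-0.01,0,0,0]
    - [0.5,-0.03,0,-0.05,0,0,0]
    - [0.5,-0.03,-0.02,-0.05,0,0,0]
    - [0.5,-0.03,-0.03,0,0,0,0]
    - [0.5,-0.03,-0.03,0,0,0,0]
    - [0.5,-0.025,-0.014,0,0,0,0]
    - [0.5,0,0,0,0,0,0.1644]
    - [0.5,0,0,0,0,0,0.1644]
    - [0.5,0,0,0,0,0,0.1644]

```text
time_s: 18.2
eef_pos: [462.0, 96.8, 210.5]
ee_rot: [-0.0, 0.972, -0.236, 0.0]
force: [-0.3, 0.0, -0.6]
grip_width: 0.251
grip_force: 0.0
```

>>> send_rows:
  targets:
    - [0.5,0,0,0,0,0,0.1644]
    - [0.5,0,0,0,0,0,0.1644]
    - [0.5,0,0,0.04,0,0,0]
    - [0.5,0,0,0.03,0,0,0]
    - [0.5,0,0,0,0,0,0]
    - [0.5,0,0,0,0,0,0]
    - [0.5,0,0,0,0,0,0]
    - [0.5,0,0,0,0,0,0]
    - [0.5,0,0,0,0,0,0]
    - [0.5,0,0,0,0,0,0]

```text
time_s: 19.45
eef_pos: [462.2, 96.7, 140.4]
ee_rot: [-0.0, 0.921, -0.39, 0.0]
force: [0.0, 0.1, 0.6]
grip_width: 0.256
grip_force: 0.0
```

```bash
python3 st.py
python3 - <<'E'
from h import *
a=cv2.resize(ctrl.capture("top")["img"][140:330,270:430,::-1],None,fx=2.3,fy=2.3)
b=cv2.resize(ctrl.capture("scene")["img"][200:390,240:410,::-1],None,fx=2.3,fy=2.3)
h=min(len(a),len(b));cv2.imwrite("pics/f.png",np.hstack([a[:h],b[:h]]))
E
```

```text
t 19.45 [462.2  96.7 140.4] yaw -0.8
scene pan_blue_1 0.67 [492.3  69.2 100. ] tool [40.7 -2.4]
top pan_white 0.58 [674.4  13.2 100. ] tool [207.7 -94.1]
```

View pics/f.png

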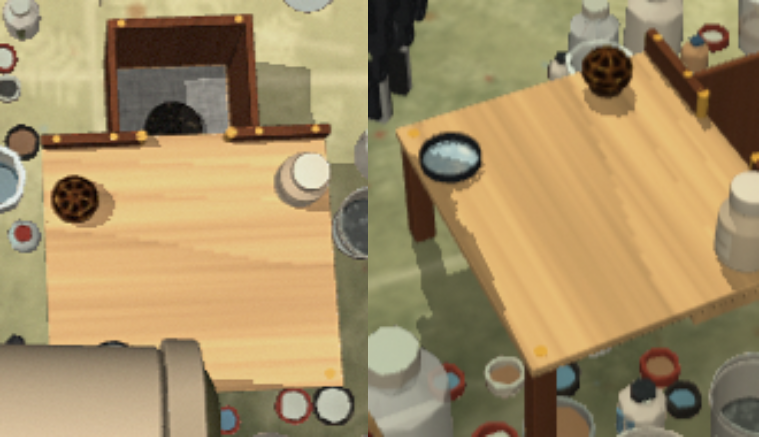

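The white pan is in the slot too, at about (175,118) in the left crop. The bottle and morel are unmoved. The last pan is ahead of the fingers.

>>> send_rows:
  targets:
    - [0.5,0,-0.001,0.015,0,0,0]
    - [0.5,0,0,0.015,0,0,0]
    - [0.5,0,0,0.007,0,0,0]
    - [0.5,0,0,0.0025,0,0,0]
    - [0.5,0.006,0,0,0,0,0]
    - [0.5,0.008,0,0,0,0,0]
    - [0.5,0.008,0,0,0,0,0]
    - [0.5,0.008,0,0,0,0,0]
    - [0.5,0.008,0,0,0,0,0]
    - [0.5,0.006,0,0,0,0,0]

```text
time_s: 21.1
eef_pos: [493.9, 65.4, 100.8]
ee_rot: [-0.0, 0.921, -0.39, -0.0]
force: [0.8, -0.2, 0.3]
grip_width: 0.251
grip_force: 0.2
```

```bash
python3 st.py
python3 - <<'E'
from h import *
s=ctrl.sense();h=-.8;e=s["eef_pos"][:2];k=28.2;u=lambda a:np.array([np.cos(a),np.sin(a)])
P=e+k*u(h);print("P",P);L=(P[1]-6-17)/np.sin(.8);print("L",L);P=P+L*u(h);T=P-k*u(h)
for i in range(10):
    g=h+.082;P=P+4.9*u(h+.041);N=P-k*u(g);d=N-T;print(np.round([d@u(h),d@[np.sin(h),-np.cos(h)]],1),P.round(1));h=g;T=N
E
```

```text
t 21.1 [493.9  65.4 100.8] yaw -0.8
scene pan_blue_1 0.86 [514.2  46.2 100. ] tool [28.  -1.2]
top pan_white 0.72 [675.5  13.7 100. ] tool [163.6 -94.3]
top pan_white 0.32 [574.9  14.8 100. ] tool [ 92.8 -22.9]
P [513.01539102  45.76916228]
L 31.740390256581964
[5.  2.1] [538.7  19.6]
[5.  2.1] [542.5  16.6]
[5.  2.1] [546.6  13.8]
[5.  2.1] [550.8  11.4]
[5.  2.1] [555.3   9.4]
[5.  2.1] [559.9   7.7]
[5.  2.1] [564.6   6.4]
[5.  2.1] [569.4   5.5]
[5.  2.1] [574.3   5. ]
[5.  2.1] [579.2   4.9]
```

>>> send_rows:
  targets:
    - [0.5,0.008,0,0,0,0,0]
    - [0.5,0.008,0,0,0,0,0]
    - [0.5,0.008,0,0,0,0,0]
    - [0.5,0.0075,0,0,0,0,0]
    - [0.5,0.005,0.0021,0,0,0,-0.082]
    - [0.5,0.005,0.0021,0,0,0,-0.082]
    - [0.5,0.005,0.0021,0,0,0,-0.082]
    - [0.5,0.005,0.0021,0,0,0,-0.082]
    - [0.5,0.005,0.0021,0,0,0,-0.082]
    - [0.5,0.005,0.0021,0,0,0,-0.082]

```text
time_s: 22.65
eef_pos: [533.3, 15.9, 100.7]
ee_rot: [0.0, 0.988, -0.152, -0.0]
force: [-1.2, -0.2, -0.6]
grip_width: 0.25
grip_force: 0.1
```

>>> send_rows:
  targets:
    - [0.5,0.005,0.0021,0,0,0,-0.082]
    - [0.5,0.005,0.0021,0,0,0,-0.082]
    - [0.5,0.005,0.0021,0,0,0,-0.082]
    - [0.5,0.005,0.0021,0,0,0,-0.082]
    - [0.5,0.008,0,0,0,0,0]
    - [0.5,0.008,0,0,0,0,0]
    - [0.5,0.008,0,0,0,0,0]
    - [0.5,0.008,0,0,0,0,0]
    - [0.5,0.008,0,0,0,0,0]
    - [0.5,0.004,0,0,0,0,0]

```text
time_s: 23.9
eef_pos: [595.5, 5.3, 100.7]
ee_rot: [0.0, 1.0, 0.01, -0.0]
force: [-0.5, -0.0, 0.9]
grip_width: 0.247
grip_force: 0.1
```

```bash
python3 st.py
```

```text
t 23.9 [595.5   5.3 100.7] yaw 0.02
scene pan_blue_1 0.49 [615.2   6.1 100. ] tool [19.6 -0.5]
```

>>> send_rows:
  targets:
    - [0.5,0.004,0,0,0,0,0]
    - [0.5,0.005,0,0,0,0,0]
    - [0.5,0.005,0,0,0,0,0]
    - [0.5,0.004,0,0,0,0,0]
    - [0.5,0,0,0,0,0,0]
    - [0.5,0,0,0,0,0,0]
    - [0.5,0,0,0,0,0,0]
    - [0.5,0,0,0,0,0,0]
    - [0.5,0,0,0,0,0,0]
    - [0.5,0,0,0,0,0,0]

```text
time_s: 25.45
eef_pos: [613.1, 5.6, 100.8]
ee_rot: [0.0, 1.0, 0.01, 0.0]
force: [-0.1, -0.7, -0.5]
grip_width: 0.25
grip_force: 0.0
```

```bash
python3 st.py
python3 - <<'E'
from h import *
p=ctrl.capture("scene")
for b in ctrl.boxes_of("pan_blue_1",p)[:2]:
    e=b["extent"];print(b["score"],np.round(e),"right edge",at(p,[e[0]+e[2],e[1]+e[3]/2],108).round(1))
X=np.array([[641.9+20*np.cos(t),6.3+20*np.sin(t),z] for t in np.linspace(0,6.28,60) for z in(100,110)])
q=np.array([proj(p,x) for x in X]);print("expected box",q.min(0),q.max(0)-q.min(0))
E
```

```text
t 25.45 [613.1   5.6 100.8] yaw 0.02
scene pan_blue_1 0.61 [638.   5. 100.] tool [24.9  1.1]
0.61 [378. 261.  16.  12.] right edge [655.3  -6.1 108. ]
expected box [368.2509626  254.05085397] [27.01589425 23.28642446]
```

The pan is where expected, within occlusion error. Final push.

>>> send_rows:
  targets:
    - [0.5,0.005,-0.0005,0,0,0,0]
    - [0.5,0.007,0,0,0,0,0]
    - [0.5,0.008,0,0,0,0,0]
    - [0.5,0.008,0,0,0,0,0]
    - [0.5,0.007,0,0,0,0,0]
    - [0.5,0.005,0,0,0,0,0]
    - [0.5,0,0,0,0,0,0]
    - [0.5,0,0,0,0,0,0]
    - [0.5,-0.02,0,0,0,0,0]
    - [0.5,-0.03,0,0,0,0,0]

```text
time_s: 27.1
eef_pos: [602.5, 5.9, 100.7]
ee_rot: [0.0, 1.0, 0.01, 0.0]
force: [-0.4, -1.2, 0.1]
grip_width: 0.248
grip_force: 0.0
```

>>> send_rows:
  targets:
    - [0.5,-0.02,0,-0.03,0,0,0]
    - [0.5,-0.03,0,-0.05,0,0,0]
    - [0.5,-0.03,0,-0.05,0,0,0]
    - [0.5,-0.05,0,-0.04,0,0,0]
    - [0.5,-0.05,0,0,0,0,0]
    - [0.5,-0.05,0,0,0,0,0]
    - [0.5,-0.02,0,0,0,0,0]
    - [0.5,0,0,0,0,0,0]
    - [0.5,0,0,0,0,0,0]
    - [0.5,0,0,0,0,0,0]

```text
time_s: 28.35
eef_pos: [354.9, 1.0, 269.7]
ee_rot: [-0.0, 1.0, 0.01, -0.0]
force: [1.0, -0.2, 0.1]
grip_width: 0.253
grip_force: 0.0
```

```bash
python3 st.py
python3 - <<'E'
from h import *
pt=ctrl.capture("top");ps=ctrl.capture("scene")
a=cv2.resize(pt["img"][140:330,180:430,::-1],None,fx=1.6,fy=1.6)
b=cv2.resize(ps["img"][200:390,240:480,::-1],None,fx=1.6,fy=1.6)
cv2.imwrite("pics/g.png",np.hstack([a,b]))
E
```

```text
t 28.35 [354.9   1.  269.7] yaw 0.02
top pan_white 0.55 [675.3  11.1 100. ] tool [320.5  -3.7]
top pan_white 0.19 [661.5  19.4 100. ] tool [307.  -12.3]
top pan_blue_1 0.45 [662.1  12.3 100. ] tool [307.4  -5.1]
```

View pics/g.png

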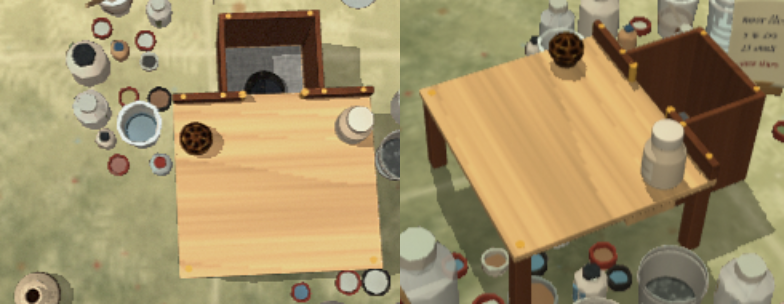

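The deck is empty, the slot holds the pans (dark rim at (265,82)), and the bottle, morel and jar are standing where they were. Handing in.

```bash
python3 -c "
from rig import ctrl
print(ctrl.finish_job())"
```

```text
the job is handed in; nothing more can be done
None
```

I pushed all three pans through the gate one at a time and handed the job in at about 28 s; the deck is empty and the bottle, morel and jar stand where they were, though the two blue pans were largely hidden under the deck edge, so I judged their drop mainly from the clear deck.

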